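Load bonsai pots into a flap-gated travel carrier and bar it

ROBOT

A 6-joint arm with a two-finger parallel gripper is mounted at the origin on the work surface. World frame = base frame: x ahead of the robot, y to its left, z up, the work surface at z = 0. Lengths are in m, angles in degrees, forces in N, time in s.
With the tool pointing down it reaches from about 0.325 to 0.775 m from the base axis. Payload 5.5 kg.
Tool frame: the origin (TCP) lies where the fingers leave the gripper's body, on its centre line; the fingertips stand 73 mm ahead of it and the grasp point (between the pads) lies 54 mm ahead of it; z points along the fingers, y is the direction in which the jaws open and shut (so a half turn about z gives the same grasp; the last joint's range is limited). The gripper opens to 85 mm and grips with 20 to 120 N. Pads are 22 mm wide; open, the fingers measure 114 mm over their backs; the gripper's body (76 mm by 85 mm) begins 54 mm behind the grasp point. The pads swing forward as they close: fully open they stand 13 mm farther back than shut.
Start: joints at [69.059, 5.22, 70.514, -0, 104.267, -3.249], TCP at [0.182, 0.572, 0.304] pointing down, gripper open.
Joint ranges: [-164.24, 164.24], [-49.07, 125.15], [9.68, 141.18], [-86.29, 266.29], [3.28, 154.24], [-151.56, 151.56]. Speed limits (degrees/s): [147.25, 147.25, 172.46, 180, 180, 180].

INTERFACE

Orientations are given as a 3x3 rotation matrix whose columns are the frame's x, y, z axes.
In Python, from workcell import robot gives the robot as it stands. Calls block until the motion is done:
- robot.move_ptp(position, orientation): joint-space move of the TCP to a pose.
- robot.line_to(position, velocity=0.15, orientation=None, force_limit=None): straight line of the TCP; orientation=None keeps the orientation; velocity is the mean speed in m/s. With force_limit (N) it stops when the force on the tool has changed by that much, and returns True; else False.
- robot.set_joints(angles): joint-space move.
- robot.open_gripper() and robot.close(f_grip=None): open the fingers fully, or close them until they stop; f_grip is the grip in N (None keeps the last).
- robot.dwell(seconds).
- robot.inverse_kinematics(position, orientation): joint angles nearest the present ones, or None.
- robot.capture(name): name is "scene" or "top" or "wrist"; returns (picture, depth): 480x640x3 uint8, red, green, blue; 480x640 float32, m along the optical axis (not along the pixel's ray), 0 where there is no reading.
- robot.get_calibration(name): a dict with "K" (3x3 intrinsics, pixels), "eye" and "rotation" of the camera in the world. Camera axes: x right, y up, looking along -z (the intrinsics and any distortion apply to the point x, -y, -z); pixel columns grow to the right and rows downward; lengths in m; the calibration is good to about 2 mm. A picture is of the moment at which its call begins: read the wrist's pose just before it. get_calibration takes no time and is no camera call; for the wrist camera it gives the pose at the moment of the call.
A pose or a line that the arm cannot do raises robot.IKError and nothing moves.
- robot.hand_in(): hands the job in, once; it reports no verdict.
Readings, each from a call of its own:
- robot.current_t(): time.
- robot.current_q(): joint angles.
- robot.current_joint_velocities(): joint speeds.
- robot.current_tau(): joint torques, N m.
- robot.current_position(): TCP position.
- robot.current_tcp_rot(): TCP orientation.
- robot.current_contact_force(): force on the tool from outside, world axes, zero at the start.
- robot.current_ft_torque(): the same for the moment, N m.
- robot.current_grip_width(): opening from 0.0 (shut) to 1.0 (fully open).
Only numpy, scipy, OpenCV 4.12 (cv2) and the standard library are available. Lean on these libraries where they do the work, as an engineer would, in place of code of your own. Each camera call takes 0.05 s, during which the arm holds its last target. There are 200 camera calls.

TASK

Pack the small empty square bonsai pots into the travel carrier: slide its door fully behind the fixed leaf beside it, then push every pot, upright, from the apron along the lane and right past the sprung flap, so that the flap shuts behind it. When all are in, slide the door fully shut again, and only then lay the wooden bar across the two notched brackets in front of it, resting in both notches. Leave the bottle, saucer and wire spool where they stand.

Things in the scene. Friction and masses are not known exactly. Their poses are not given: they have to be found in the camera images.
- carrier: fixed narrow carrier, 445 mm long. Origin: table level, middle of the doorway; +x along the lane away from the mouth, z up. Plywood lane floor, top 6 mm above the table, x -125 to +315 mm, 58 mm wide inside. Beyond x = +8 mm it has walls and a roof, an end wall at +315 mm; the bay past the flap takes four pots in a row, each pushing the earlier ones on
- apron (a point): fixed point of the carrier at its x = -70 mm on the lane floor (6 mm above the table), axes as the carrier's: the open apron (carrier x -125 to -10 mm) where pots are set down, between low guides whose tops are 18 mm above the table, 58 mm apart
- slot (a point): fixed point of the carrier at its x = +100 mm, on top of the roof (48 mm above the table): middle of the 38 mm wide slot between the two roof lips (undersides 44 mm up), open from x = +8 mm to the end. Closed fingers can reach down through it and travel along the lane; a pot cannot pass it
- leaf (a point): fixed point of the carrier: middle of the top edge (48 mm above the table) of the fixed leaf beside the doorway, carrier x = -9 mm, y = +34 to +102 mm
- door (a joint): black upright sliding door across the lane's mouth, 64 mm wide, top 48 mm above the table; position in m along the carrier's +y: 0 = fully shut, 0.066 = fully open, wholly behind the fixed leaf. Stays where left; about 1.2 N of friction
- door_tab (a point): centre of the top of the door's aluminium grip tab, 74 mm above the table; the tab is 28 mm long along the carrier's y, 12 mm thick along its x, stands 26 mm up from the door's top and moves with the door (16 mm to the -y side of the door's middle)
- flap (a joint): dark steel flap across the lane, 65 mm wide, on an upright pin 12 mm outside the lane's -y side; rad, 0 = shut, opens only inward (carrier +x) to 1.38; a light spring (0.015 N m shut, 0.05 open) shuts it. Open, it lies in a wall pocket (which juts out to y = -50 mm) and reaches 66 mm past its line, so it shuts only once the pot's rear is over 66 mm past the line and the fingers are lifted out
- flap_line (a point): fixed point of the carrier at its x = +24 mm: middle of the lane floor (6 mm above the table) at the shut flap, axes as the carrier's
- bar_seat (a point): fixed point of the carrier at its x = -50 mm, 47 mm above the table: where the bar's centre belongs, bar along the carrier's y. Two black brackets (y = 38 to 56 mm on either side, tops 54 mm above the table) have notches 22 mm wide along the carrier's x, notch floors 40 mm above the table
- bar: loose square wooden bar, 150 x 14 x 14 mm, 60 g, lying on the table. Origin: its centre; x along its length
- pot1: loose small square unglazed terracotta bonsai pot, open on top and empty, 48 x 48 mm and 34 mm tall, walls 4 mm, 110 g; all pots alike; 3 or 4 of them are there. Origin: centre of its underside, z up
- pot2: loose small square unglazed terracotta bonsai pot, open on top and empty, 48 x 48 mm and 34 mm tall, walls 4 mm, 110 g; all pots alike; 3 or 4 of them are there. Origin: centre of its underside, z up
- pot3: loose small square unglazed terracotta bonsai pot, open on top and empty, 48 x 48 mm and 34 mm tall, walls 4 mm, 110 g; all pots alike; 3 or 4 of them are there. Origin: centre of its underside, z up
- pot4: loose small square unglazed terracotta bonsai pot, open on top and empty, 48 x 48 mm and 34 mm tall, walls 4 mm, 110 g; all pots alike; 3 or 4 of them are there. Origin: centre of its underside, z up
- bottle: bystander: green glass bottle, 56 mm across, 190 mm tall, origin at the centre of its underside
- saucer: bystander: blue ceramic bowl, 80 mm across, 30 mm tall, origin at the centre of its underside
- spool: bystander: copper wire spool, 60 mm across, 34 mm tall, origin at the centre of its underside

How it is judged:
By the outcome, as a careful person would: the job done as asked, in the order asked, and still so for the second after the job is handed in, with the robot touching nothing.
Of pot1, pot2, pot3, pot4 only 3 to 4 are there at a start; the rules pass over those that are not, and their reading is None.
At some moment in a run one of pot1, pot2, pot3, pot4, bar may be knocked a few centimetres aside while the robot is not near it.
Once in a run the grip may slacken for a moment while it holds something.
It also fails if it takes over 210 s, if anything falls off the work surface, if the arm or the gripper's body presses on something with over 40 N, if the wrist force passes 120 N, or if a joint passes its speed limit or range.

## Working session

There is one attempt and no reset: what is moved stays moved. The work goes in short steps, each a Python script; the robot and the scene stay as the last script left them, time stands still between calls to the robot, and variables do not carry over. Pictures are saved under pics/ and viewed, about 12 in all and at most 16, crops included, and the job is handed in when it is done.

```bash
mkdir -p pics; ls; python3 - <<'E'
from workcell import robot
import cv2,numpy as np
for n in("top","scene"):
    p,d=robot.capture(n); c=robot.get_calibration(n)
    cv2.imwrite(f"pics/{n}0.png",p[:,:,::-1]); np.savez(f"{n}0.npz",p=p,d=d,**{k:c[k] for k in("K","eye","rotation")})
    print(n,c,d[d>0].min(),d.max())
print(robot.current_t())
E
```

```text
pics
top {'K': array([[567.05569269,   0.        , 326.06216214],
       [  0.        , 567.05569269, 235.05799085],
       [  0.        ,   0.        ,   1.        ]]), 'eye': array([3.29776532e-01, 7.60744418e-04, 1.45657927e+00]), 'rotation': array([[ 0.01053165,  0.98166178, -0.19033979],
       [-0.99993857,  0.00968125, -0.00539716],
       [-0.00345546,  0.19038494,  0.98170343]])} 0.8326886 2.4777915
scene {'K': array([[615.92742055,   0.        , 325.4232694 ],
       [  0.        , 615.92742055, 241.66735282],
       [  0.        ,   0.        ,   1.        ]]), 'eye': array([1.35982663, 0.19544897, 1.05334147]), 'rotation': array([[-0.26474571, -0.7486422 ,  0.60781952],
       [ 0.96416391, -0.2167777 ,  0.15295547],
       [ 0.0172528 ,  0.62653195,  0.77920476]])} 1.0127144 3.43184
0.1
```

View pics/top0.png

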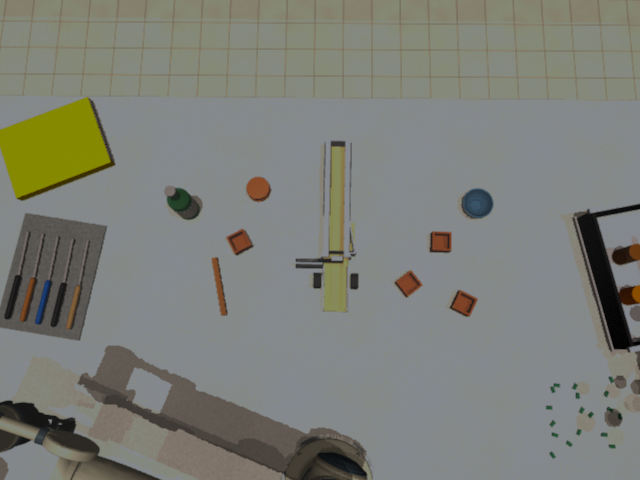

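View pics/scene0.png

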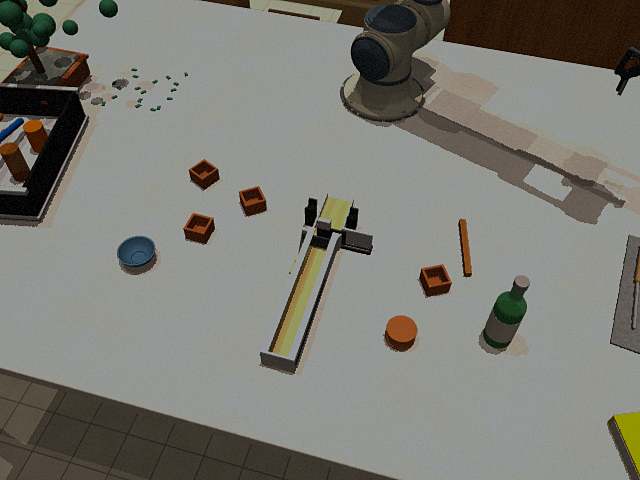

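```bash
cat > h.py <<'E'
import numpy as np, cv2
def ray(c,u,v,z):
    "pixels (N) -> world points on plane z"
    uv=np.atleast_2d(np.column_stack([np.ravel(u),np.ravel(v)])).astype(float)
    d=np.column_stack([uv,np.ones(len(uv))])@np.linalg.inv(c["K"]).T
    d=(d*[1,-1,-1])@np.asarray(c["rotation"]).T
    e=np.asarray(c["eye"]); return e+d*((z-e[2])/d[:,2])[:,None]
def world(c,dep):
    "depth picture -> world points HxWx3"
    v,u=np.mgrid[:480,:640]
    K=c["K"]; p=np.stack([(u-K[0,2])/K[0,0]*dep,-(v-K[1,2])/K[1,1]*dep,-dep],-1)
    return p@np.asarray(c["rotation"]).T+np.asarray(c["eye"])
def reddish(p):
    h=cv2.cvtColor(p,cv2.COLOR_RGB2HSV)
    return (((h[...,0]<16)|(h[...,0]>174))&(h[...,1]>110)&(h[...,2]>40)).astype(np.uint8)*255
def rect_world(c,cnt,z):
    q=ray(c,cnt[:,0,0],cnt[:,0,1],z)[:,:2].astype(np.float32)
    (x,y),(w,h),a=cv2.minAreaRect(q)
    if w<h: w,h,a=h,w,a+90
    return np.array([x,y]),w,h,(a+90)%180-90   # a: angle of the long side
E
python3 - <<'E'
from h import *
from workcell import robot
c=dict(np.load("top0.npz")); W=world(c,c["d"])
m=reddish(c["p"])
for k in cv2.findContours(m,0,2)[0]:
    if 150<cv2.contourArea(k)<2500:
        px=k[:,0].mean(0)
        mm=np.zeros_like(m); cv2.drawContours(mm,[k],-1,255,-1); P=W[mm>0]
        zt=np.percentile(P[:,2],95)
        print(px.round(),"area",cv2.contourArea(k),"ztop",zt.round(4),[np.round(t,3) for t in rect_world(c,k,max(zt,0))],"r",np.hypot(*P[:,:2].mean(0)).round(3))
for u,v in((336,257),(318,281),(354,281),(336,312),(336,142),(310,262),(180,195),(477,203),(258,188)):
    print((u,v),W[v,u].round(3))
h=cv2.cvtColor(c["p"],cv2.COLOR_RGB2HSV)
y=((h[...,0]>20)&(h[...,0]<35)&(h[...,1]>70)&(h[...,2]>80)).astype(np.uint8)*255; y[:,:315]=0;y[:,358:]=0; y[:130]=0;y[320:]=0
for k in cv2.findContours(y,0,2)[0]:
    if cv2.contourArea(k)>100: print("yellow",cv2.boundingRect(k),[np.round(t,4) for t in rect_world(c,k,.006)])
w=robot.get_calibration("wrist"); R=robot.current_tcp_rot(); 
print("cam in tool",R.T@(w["eye"]-robot.current_position()),"\n",R.T@w["rotation"],"\n",w["K"],"\nR",R)
E
```

```text
[464. 303.] area 361.0 ztop 0.0376 [array([ 0.436, -0.337]), np.float64(0.05), np.float64(0.049), np.float64(-26.336)] r 0.552
[627. 296.] area 182.0 ztop 0.0781 [array([ 0.454, -0.723]), np.float64(0.04), np.float64(0.04), np.float64(11.648)] r 0.863
[ 27. 300.] area 201.5 ztop 0.0205 [array([0.435, 0.762]), np.float64(0.111), np.float64(0.014), np.float64(-8.657)] r 0.876
[408. 282.] area 337.5 ztop 0.0358 [array([ 0.485, -0.199]), np.float64(0.05), np.float64(0.047), np.float64(-51.394)] r 0.527
[219. 286.] area 252.0 ztop 0.0175 [array([0.475, 0.28 ]), np.float64(0.147), np.float64(0.014), np.float64(12.321)] r 0.548
[631. 253.] area 160.0 ztop 0.1064 [array([ 0.555, -0.73 ]), np.float64(0.047), np.float64(0.031), np.float64(-5.383)] r 0.923
[445. 244.] area 326.5 ztop 0.037 [array([ 0.592, -0.284]), np.float64(0.049), np.float64(0.046), np.float64(-1.432)] r 0.66
[238. 241.] area 324.0 ztop 0.0361 [array([0.588, 0.231]), np.float64(0.049), np.float64(0.048), np.float64(29.884)] r 0.632
[258. 189.] area 405.0 ztop 0.0374 [array([0.726, 0.186]), np.float64(0.063), np.float64(0.057
[... 344 characters left out ...]
, 54) [array([ 0.483 , -0.0153]), np.float64(0.136), np.float64(0.0619), np.float64(0.2007)]
yellow (329, 146, 16, 105) [array([ 0.7134, -0.018 ]), np.float64(0.2838), np.float64(0.0361), np.float64(-0.8214)]
cam in tool [ 0.06909949 -0.00015987 -0.06995874] 
 [[-7.90860336e-04  9.61947099e-01  2.73234613e-01]
 [ 9.99999305e-01  9.99762995e-04 -6.25320944e-04]
 [-8.74695523e-04  2.73233929e-01 -9.61947221e-01]] 
 [[407.83595837   0.         317.13347611]
 [  0.         407.83595837 244.10574526]
 [  0.           0.           1.        ]] 
R [[-9.52708378e-01  3.03885446e-01 -6.18912895e-04]
 [ 3.03886064e-01  9.52706945e-01 -1.65456850e-03]
 [ 8.68433270e-05 -1.76440027e-03 -9.99998440e-01]]
```

```bash
cat >> h.py <<'E'
def Rt(deg):
    "tool down, tool x axis at angle deg in the world"
    a=np.radians(deg); c,s=np.cos(a),np.sin(a)
    return np.array([[c,s,0],[s,-c,0],[0,0,-1.]])
def shot(robot,name,tag=None):
    c=robot.get_calibration(name); p,d=robot.capture(name); c=dict(c); c["p"],c["d"]=p,d
    if tag: cv2.imwrite(f"pics/{tag}.png",p[:,:,::-1]); np.savez(tag+".npz",**{k:c[k] for k in("p","d","K","eye","rotation")})
    return c
E
python3 - <<'E'
from h import *
from workcell import robot
robot.move_ptp([.56,-.018,.30],Rt(90)); robot.dwell(.2)
c=shot(robot,"wrist","w1"); print(robot.current_t(),robot.current_q())
E
```

```text
2.8333 [-5.27406964e+00 -9.66558801e-01  7.72442277e+01  1.03008921e-03
  1.03724406e+02 -5.31994177e+00]
```

View pics/w1.png

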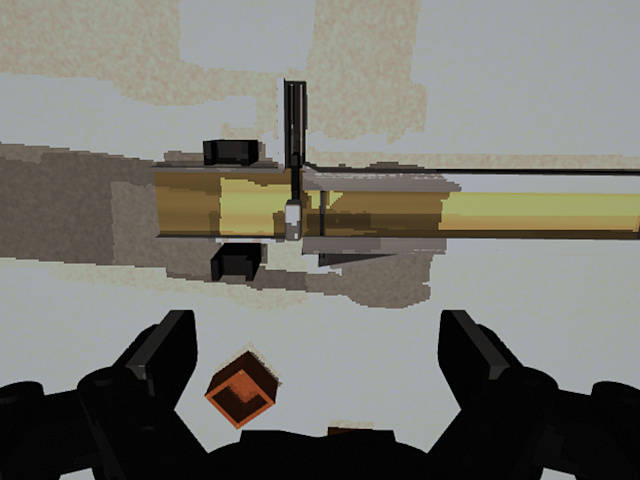

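```bash
python3 - <<'E'
from h import *
c=dict(np.load("w1.npz"))
h=cv2.cvtColor(c["p"],cv2.COLOR_RGB2HSV)
y=(h[...,0]>15)&(h[...,0]<35)&(h[...,1]>90)
U,A,B=[],[],[]
for u in range(330,630,4):
    r=np.flatnonzero(y[165:250,u])+165
    if len(r)>20: U.append(u);A.append(r[0]-.5);B.append(r[-1]+.5)
a=ray(c,U,A,.048);b=ray(c,U,B,.044)
for q in(a,b):
    f=np.polyfit(q[:,0],q[:,1],1); res=q[:,1]-np.polyval(f,q[:,0])
    k=abs(res)<.003; f=np.polyfit(q[k,0],q[k,1],1); print("slot edge slope deg",np.degrees(f[0]),"y at x=.54,.7:",np.polyval(f,[.54,.7]),"rms",res[k].std(),k.sum())
V,Lu=[],[]
for v in range(176,232,4):
    r=np.flatnonzero(y[v,130:280])+130; V.append(v);Lu.append(r[0]-.5)
l=ray(c,Lu,V,.006); f=np.polyfit(l[:,1],l[:,0],1);print("apron edge x at y=-.018",np.polyval(f,-.018),"yaw",-np.degrees(f[0]))
for u in(175,200,230,255):
    r=np.flatnonzero(y[165:250,u])+165; print("apron floor",u,ray(c,[u,u],[r[0],r[-1]],.006)[:,:2].round(4).tolist(),ray(c,[u],[r[0]],.018)[0,:2].round(4))
# dark brackets and tab
W=world(c,c["d"])
for n,(u0,u1,v0,v1),zl in(("br+",(195,265,130,170),(.048,.06)),("br-",(200,270,240,290),(.048,.06)),("tab",(275,310,190,250),(.069,.08)),("leaf",(270,320,70,170),(.043,.053))):
    w=W[v0:v1,u0:u1].reshape(-1,3); w=w[(w[:,2]>zl[0])&(w[:,2]<zl[1])]
    print(n,len(w),np.percentile(w,[2,50,98],axis=0).round(4).tolist())
E
python3 - <<'E'
import cv2
p=cv2.imread('pics/w1.png')[130:290,140:370]
cv2.imwrite('pics/w1c.png',cv2.resize(p,None,fx=3.4,fy=3.4,interpolation=cv2.INTER_CUBIC))
E
```

```text
slot edge slope deg -0.658006266525087 y at x=.54,.7: [0.00503411 0.00319661] rms 0.0002240507919005185 75
slot edge slope deg -0.5892506918670543 y at x=.54,.7: [-0.03293296 -0.03457846] rms 0.0002637204447932022 75
apron edge x at y=-.018 0.4151316751687534 yaw -0.7874896915022724
apron floor 175 [[0.4346, 0.0147], [0.4293, -0.0408]] [0.4387 0.016 ]
apron floor 200 [[0.4566, 0.0139], [0.4522, -0.0418]] [0.46   0.0151]
apron floor 230 [[0.4831, 0.0139], [0.4799, -0.0418]] [0.4856 0.0151]
apron floor 255 [[0.5052, 0.0139], [0.5029, -0.0418]] [0.507  0.0151]
br+ 469 [[0.4741, 0.0249, 0.0485], [0.48, 0.0338, 0.0539], [0.5079, 0.042, 0.0555]]
br- 393 [[0.4733, -0.0691, 0.0487], [0.4793, -0.0596, 0.0537], [0.507, -0.0515, 0.0553]]
tab 582 [[0.536, -0.0289, 0.0715], [0.5419, -0.0151, 0.0738], [0.5474, -0.0022, 0.0752]]
leaf 793 [[0.5301, 0.0214, 0.0446], [0.5333, 0.0492, 0.048], [0.5516, 0.0862, 0.0496]]
```

View pics/w1c.png

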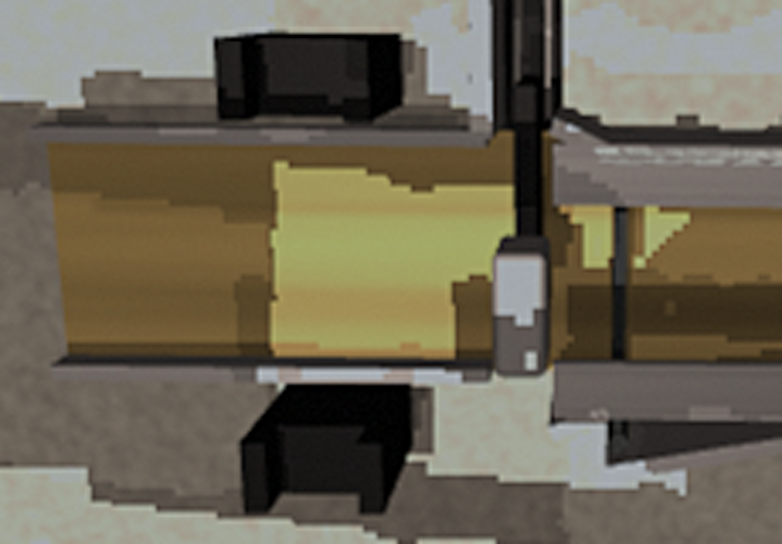

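```bash
cat >> h.py <<'E'
YAW=-0.62; O=np.array([.5405,-.0140])
def cw(x,y,z=0):
    "carrier -> world"
    a=np.radians(YAW); return np.array([O[0]+x*np.cos(a)-y*np.sin(a),O[1]+x*np.sin(a)+y*np.cos(a),z])
def wc(p):
    a=np.radians(YAW); d=np.asarray(p)[...,:2]-O
    return np.stack([d[...,0]*np.cos(a)+d[...,1]*np.sin(a),-d[...,0]*np.sin(a)+d[...,1]*np.cos(a)],-1)
RC=Rt(90+YAW)
def tab(robot,tag=None):
    c=shot(robot,"wrist",tag); W=world(c,c["d"]); w=W[(W[...,2]>.066)&(W[...,2]<.08)&(c["d"]>0)]
    k=wc(w); k=k[(abs(k[:,0])<.012)&(k[:,1]>-.04)&(k[:,1]<.08)]
    return k if len(k)==0 else np.percentile(k,[2,50,98],axis=0).round(4).tolist()
E
python3 - <<'E'
from h import *
from workcell import robot
robot.close(30)
robot.move_ptp(cw(0,-.042,.16),RC); robot.line_to(cw(0,-.042,.128))
f0=robot.current_contact_force()
print(robot.line_to(cw(0,.012,.128),velocity=.08,force_limit=12),robot.line_to(cw(0,.034,.128),velocity=.02,force_limit=10),
 wc(robot.current_position()),robot.current_contact_force()-f0)
p=robot.current_position(); robot.dwell(.2)
robot.line_to(cw(0,.0,.128)); robot.line_to(cw(0,-.05,.3),velocity=.3)
print(tab(robot,"w2"),robot.current_t())
E
```

```text
False True [-0.00024953  0.02534431] [ 1.2411946  -2.35406998  0.65898349]
[[-0.0044, 0.0365], [0.001, 0.0499], [0.0071, 0.063]] 7.4917
```

```bash
cat >> h.py <<'E'
def find_pots(c,zb=0.0):
    "rims of red pots standing at height zb: list of centre, w, h, side angle mod 90"
    W=world(c,c["d"]); m=reddish(c["p"])&(((W[...,2]>zb+.026)&(W[...,2]<zb+.043)&(c["d"]>0)).astype(np.uint8)*255)
    m=cv2.morphologyEx(m,cv2.MORPH_CLOSE,np.ones((3,3))); out=[]
    for k in cv2.findContours(m,0,cv2.CHAIN_APPROX_NONE)[0]:
        if cv2.contourArea(k)<600: continue
        p,w,h,a=rect_world(c,k,zb+.034); out.append((p,w,h,(a+45)%90-45))
    return out
def near(angle,ref,step):  # angle + n*step nearest ref
    return angle+step*np.round((ref-angle)/step)
def pick_look(robot,xy,tag=None):
    az=np.degrees(np.arctan2(xy[1],xy[0]))
    robot.move_ptp([xy[0],xy[1],.24],Rt(90+az)); robot.dwell(.15)
    return find_pots(shot(robot,"wrist",tag)),az
def fetch(robot,xy):
    robot.open_gripper()
    for i in range(2):
        ps,az=pick_look(robot,xy,f"look{int(robot.current_t()*10)}"); print("seen",[[np.round(t,4).tolist() for t in p] for p in ps])
        ps=[p for p in ps if abs(p[1]-.048)<.004 and abs(p[2]-.048)<.004]
        if not ps: return False
        p=min(ps,key=lambda p:np.hypot(*(p[0]-xy)))
        if np.hypot(*(p[0]-xy))<.03: break
        xy=p[0]
    (x,y),a=p[0],near(p[3],90+az,90)
    robot.move_ptp([x,y,.15],Rt(a)); 
    if robot.line_to([x,y,.083],velocity=.12,force_limit=15): print("touch on descent"); return False
    robot.close(40); w=robot.current_grip_width()*85; print("grip mm",w)
    robot.line_to([x,y,.20],velocity=.25); print("after lift mm",robot.current_grip_width()*85)
    return 44<w<53
def setdown(robot,xc=-.072):
    robot.move_ptp(cw(xc,0,.20),RC); w=robot.current_grip_width()*85
    robot.line_to(cw(xc,0,.12),velocity=.2)
    hit=robot.line_to(cw(xc,0,.088),velocity=.04,force_limit=6); print("set",w,hit,robot.current_position()[2])
    robot.open_gripper(); robot.line_to(cw(xc,0,.22),velocity=.3); robot.dwell(.1)
    ps=find_pots(shot(robot,"wrist",f"set{int(robot.current_t()*10)}"),.006)
    for p in ps: print("apron",wc(p[0]).round(4),np.round(p[1:],4))
    return ps
def push(robot,xs=-.125,xf=.092):
    robot.close(40); robot.line_to(cw(xs,0,.15),velocity=.3); robot.line_to(cw(xs,0,.087),velocity=.15)
    f0=robot.current_contact_force()
    j=robot.line_to(cw(xf,0,.087),velocity=.07,force_limit=20); x=wc(robot.current_position())
    print("push stopped",j,x,(robot.current_contact_force()-f0).round(2))
    if not j: robot.line_to(cw(xf,0,.2),velocity=.2)
    return j
E
python3 - <<'E'
from h import *
from workcell import robot
if fetch(robot,np.array([.485,-.199])): setdown(robot)
print(robot.current_t())
E
```

```text
seen [[[0.4373, -0.3366], 0.049, 0.0478, -26.4468], [[0.5938, -0.2833], 0.0488, 0.0487, -2.3603], [[0.4858, -0.1989], 0.0491, 0.0483, 38.124]]
grip mm 46.86424836396707
after lift mm 46.604387035562176
set 46.87230255838156 True 0.09011996789190072
apron [-0.0722 -0.0003] [ 0.0486  0.0484 -0.5995]
14.7
```

Set down cleanly and aligned; push it.

```bash
python3 - <<'E'
from h import *
from workcell import robot
print(push(robot)); robot.line_to(cw(.06,0,.28),velocity=.3); robot.dwell(.1); shot(robot,"wrist","w3"); print(robot.current_t())
E
```

```text
push stopped False [9.19107639e-02 6.38451227e-06] [-1.04  0.63 -0.29]
False
21.025
```

View pics/w3.png

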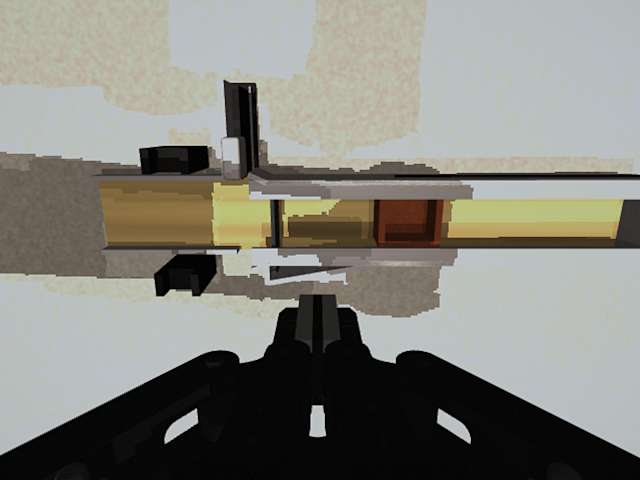

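Pot 1 sits at (408,222) inside the bay, and the flap is shut (dark line at u≈277). Next pots.

```bash
cat > cyc.py <<'E'
from h import *
from workcell import robot
import sys
for xy in eval(sys.argv[1]):
    if not fetch(robot,np.array(xy)): print("fetch fail"); break
    ps=[wc(p[0]) for p in setdown(robot)]
    if not any(abs(q[0]+.072)<.008 and abs(q[1])<.004 for q in ps): print("not on apron"); break
    if push(robot): print("jam"); break
    robot.line_to(cw(.06,0,.28),velocity=.3); robot.dwell(.1); c=shot(robot,"wrist","in%d"%(robot.current_t()*10))
    m=reddish(c["p"]); v,u=np.nonzero(m[185:260]); v=v+185; q=wc(ray(c,u,v,.04)); q=q[(q[:,0]>0)&(abs(q[:,1])<.02)]; print("red in lane x",q[:,0].min().round(3),q[:,0].max().round(3))
    print("t",robot.current_t())
E
python3 cyc.py "[(.4373,-.3366),(.5938,-.2833)]"
```

```text
seen [[[0.4373, -0.3369], 0.049, 0.0482, -26.5648], [[0.5936, -0.2838], 0.0494, 0.0478, -2.5487]]
grip mm 46.713063679479326
after lift mm 47.01594593111648
set 47.19531963276006 True 0.08995849433272218
apron [ 0.1189 -0.0014] [ 0.0374  0.0282 -0.1793]
apron [-0.0723  0.0003] [ 0.0485  0.0484 -0.5992]
push stopped False [9.19308176e-02 1.05717471e-05] [-2.1   0.62 -1.46]
red in lane x 0.04 0.202
t 35.5917
seen [[[0.5944, -0.2835], 0.049, 0.0484, -2.4385]]
grip mm 47.03811353578892
after lift mm 46.991573954384556
set 46.842999106262674 True 0.09007785448718056
apron [-0.0723  0.0004] [ 0.0485  0.0483 -0.6762]
push stopped False [9.19392055e-02 1.35561560e-05] [-1.17  1.4  -1.92]
red in lane x 0.039 0.25
t 49.7833
```

```bash
python3 cyc.py "[(.588,.231)]"; cp pics/$(ls -t pics | grep '^in' | head -1) pics/v4.png
```

```text
seen [[[0.7364, 0.2115], 0.0512, 0.0165, -17.5805], [[0.5896, 0.2355], 0.0488, 0.0483, 29.1689]]
grip mm 46.97732757422415
after lift mm 46.79405533108357
set 46.80755097472613 True 0.09005542119557822
apron [-0.0723 -0.    ] [ 0.0491  0.0483 -0.7582]
push stopped False [0.09177217 0.00047576] [-5.96  1.15  2.44]
red in lane x 0.04 0.299
t 63.8167
```

View pics/v4.png

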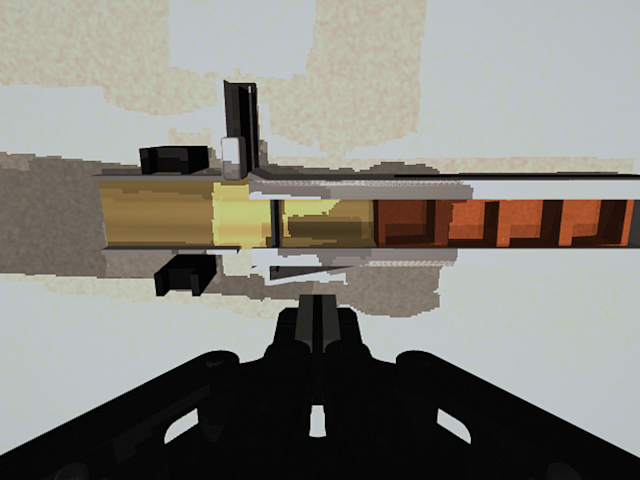

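All four are in a row (u 375–630), with the flap line shut at u≈277. Now shut the door.

```bash
python3 - <<'E'
from h import *
from workcell import robot
robot.move_ptp(cw(0,.095,.17),RC); robot.line_to(cw(0,.095,.128))
f0=robot.current_contact_force()
print(robot.line_to(cw(0,.025,.128),velocity=.08,force_limit=12),robot.line_to(cw(0,-.001,.128),velocity=.02,force_limit=10),
 wc(robot.current_position()),robot.current_contact_force()-f0)
robot.dwell(.2)
robot.line_to(cw(0,.03,.128)); robot.line_to(cw(0,.02,.3),velocity=.3)
print(tab(robot,"w5"))
# bar look
robot.open_gripper()
b=np.array([.475,.28]); az=np.degrees(np.arctan2(b[1],b[0]))
robot.move_ptp([*b,.24],Rt(90+az)); robot.dwell(.15)
c=shot(robot,"wrist","bar1")
for k in cv2.findContours(reddish(c["p"]),0,cv2.CHAIN_APPROX_NONE)[0]:
    if cv2.contourArea(k)>1500:
        print(cv2.boundingRect(k),[np.round(t,4).tolist() for t in rect_world(c,k,.014)])
print(robot.current_t())
E
```

```text
False True [-0.00019012  0.00882609] [0.56472419 2.02605933 1.09997167]
[[-0.0046, -0.0287], [0.0015, -0.0141], [0.0069, -0.0021]]
(222, 178, 195, 78) [[0.4758, 0.2846], 0.149, 0.0141, 12.2186]
70.1667
```

View pics/bar1.png

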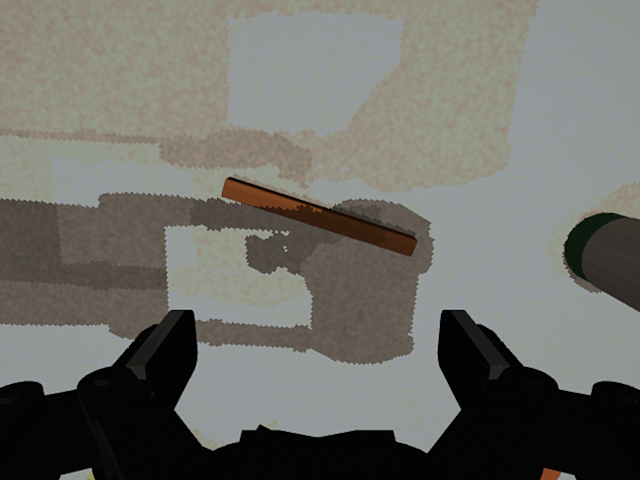

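```bash
python3 - <<'E'
from h import *
from workcell import robot
a=12.2+180; d=np.array([np.cos(np.radians(a)),np.sin(np.radians(a))]); g=np.array([.4758,.2846])+.016*d
robot.move_ptp([*g,.14],Rt(a)); print("touch",robot.line_to([*g,.078],velocity=.1,force_limit=12))
robot.close(50); print("grip mm",robot.current_grip_width()*85)
robot.line_to([*g,.22],velocity=.2); robot.move_ptp(cw(-.05,.016,.22),RC); robot.dwell(.2)
print("grip mm",robot.current_grip_width()*85)
c=shot(robot,"wrist","hand1"); W=world(c,c["d"]); m=(reddish(c["p"])>0)&(W[...,2]>.10)&(c["d"]>0)
if m.sum()>50:
    q=wc(W[m]); z=W[m][:,2]; print(m.sum(),np.percentile(q,[2,50,98],axis=0).round(4).tolist(),"z",np.percentile(z,[2,50,98]).round(4))
    for lo in np.arange(-.08,.1,.02):
        s=(q[:,1]>lo)&(q[:,1]<lo+.02)
        if s.sum()>20: print(round(lo,2),s.sum(),q[s,0].mean().round(4),np.percentile(z[s],90).round(4))
print(robot.current_t())
E
```

```text
touch False
grip mm 12.08128151291672
grip mm 12.138853177009288
10115 [[-0.0561, -0.0279], [-0.0498, 0.0318], [-0.0433, 0.0746]] z [0.1542 0.1554 0.1566]
-0.04 785 -0.0499 0.156
-0.02 1578 -0.0498 0.156
0.0 1621 -0.0498 0.1561
0.02 1910 -0.0497 0.1562
0.04 2206 -0.0496 0.1562
0.06 2015 -0.0497 0.1563
74.975
```

View pics/hand1.png

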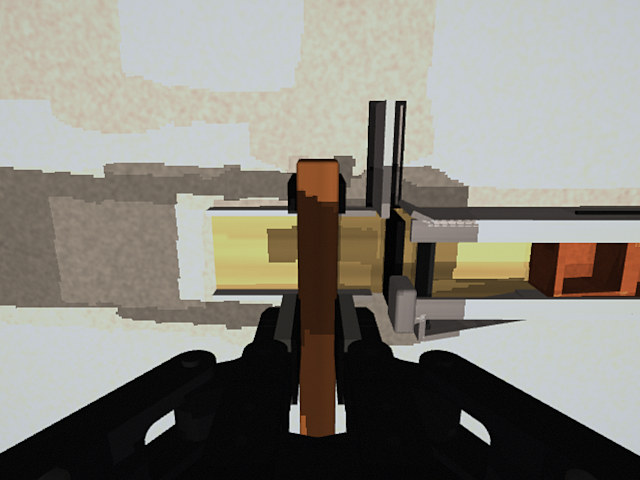

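The bar is level in the hand, aligned, and centred on x=−0.050 and y≈0. Place it.

```bash
python3 - <<'E'
from h import *
from workcell import robot
robot.line_to(cw(-.05,.016,.14),velocity=.15)
print("hit",robot.line_to(cw(-.05,.016,.1165),velocity=.03,force_limit=5),robot.current_position()[2], "grip",robot.current_grip_width()*85)
robot.open_gripper(); robot.dwell(.2); robot.line_to(cw(-.05,.016,.26),velocity=.2); robot.dwell(.3)
c=shot(robot,"wrist","fin1"); W=world(c,c["d"]); q=wc(W)
m=(reddish(c["p"])>0)&(W[...,2]>.045)&(W[...,2]<.08)&(abs(q[...,0]+.05)<.02)&(c["d"]>0)
print(m.sum(),np.percentile(q[m],[1,50,99],axis=0).round(4).tolist(),np.percentile(W[m][:,2],[2,50,98]).round(4))
for s in(-1,1):
    k=m&(s*q[...,1]>.04); print(s,k.sum(),q[k].mean(0).round(4),W[k][:,2].mean().round(4))
print("tab",tab(robot),robot.current_t())
E
```

```text
hit True 0.11834190978560155 grip 11.887589008954643
3893 [[-0.0568, -0.0717], [-0.0504, 0.0087], [-0.0435, 0.0741]] [0.0526 0.0539 0.0553]
-1 717 [-0.0503 -0.0564] 0.0539
1 1056 [-0.0501  0.0578] 0.054
tab [[-0.0047, -0.0283], [0.0004, -0.0142], [0.0068, -0.002]] 78.5
```

View pics/fin1.png

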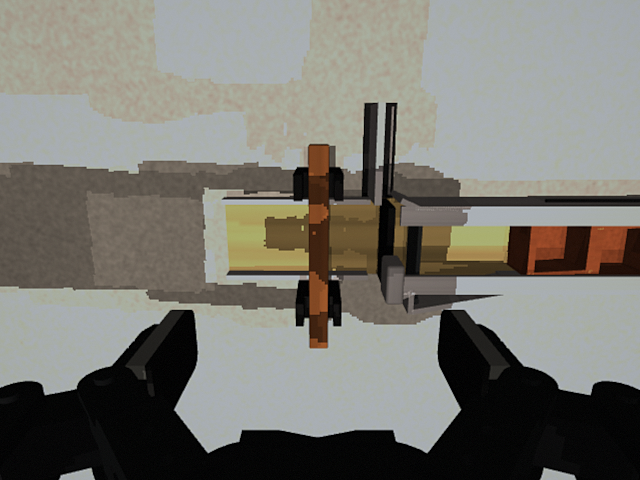

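The bar lies in both notches (u≈318; brackets at v≈183 and v≈303). The door is across the mouth, the flap is shut (u≈413), and the pots are behind it.

```bash
python3 - <<'E'
from workcell import robot
print(robot.hand_in(),robot.current_t())
E
```

```text
the job is handed in; nothing more can be done
the job is handed in; nothing more can be done
```

The job was handed in after about 79 s of robot time. I slid the door open, pushed all four pots past the flap, shut the door again, then laid the bar in the brackets.

- **Pots:** The picture after the fourth pot shows all four in a row in the bay. The last pot's rear is at about carrier x = +106 mm, and the flap is shut behind it.
- **Door:** It was found about 15 mm ajar at the start. It was pushed until it stopped at both ends: tab centre at about +50 mm when open and about -16 mm when shut, as specified. The camera put the shut tab 1–2 mm off that, because only part of the tab was visible.
- **Bar:** It rests level in both notches, with its top at 54 mm and its centre within about 1 mm of x = -50 mm. Its centre is also within about 2 mm of y = 0.
- **Bottle, saucer and spool:** I planned the moves to stay clear of them and never went near them, but I took no final picture to confirm they hadn't moved.

No force limit tripped apart from the intended stops. I saw no grip slackening; the fourth pot and the bar were found about 5 mm from their first estimates, and the close-up looks before grasping corrected for that.

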